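Close a die set with the ratchet arbor press

TASK

Push the two-pillar die set back along the press bed to the column, so that its round pressure pad is centred under the ram. Then bring the ram down with the ratchet handle, stroke after stroke, letting the handle come right back up after each one, until the ram has closed the die set completely. Touch neither the ram nor the ratchet wheel, leave the handle up, and leave the other things on the bench standing where they are.

Things in the scene. Friction and masses are not known exactly. Their poses are not given: they have to be found in the camera images.
- press: Dark green cast-iron ratchet arbor press, bolted down; base 315 x 124 mm, 342 mm tall at the top of the ram. Origin: on the bench, straight below the ram's axis. Its +x points from the open front into the throat to the column, +y to its left, z up. The head (70 mm wide, x from -32 to +115 mm) has its underside 165 mm above the bench. Handle and ratchet are on its right side (-y).
- bed_stop (a point): Point at the back of the bright steel bed plate, on the press's middle line (x = +75 mm), at the foot of the column's flat front face, which is the stop for the die set. The bed's top is 40 mm above the bench, 118 mm wide, and runs 259 mm from here to the front (press -x).
- ram (a joint): How far the ram has come down, in m (0 = top, 0.05 = bottom). A 26 mm square steel bar; its foot is 142 mm above the bench at 0. It goes down 8.8 mm for each ratchet tooth, and stays (within 3 mm) where it is left. It starts 0 to 13 mm down.
- handle (a joint): Angle of the ratchet handle, rad: 0 = up at rest (bar rising 25 deg above level to the front), growing as it is pressed down, stop at 0.88 (25 deg below level). A spring returns it. One tooth is 0.628 rad: press to 0.80 or more to take one tooth, then let it up to 0.05 or less to catch the next. A stroke takes up to 10 N; with the die set closed it stops hard part-way: 15 to 25 N is enough.
- handle_axis (a point): Point on the handle's level turning axis (along the press's y), in the plane in which the handle bar moves: x = +30 mm, y = -114 mm in the press frame, 215 mm above the bench. The ratchet wheel turns about the same axis, nearer the press.
- handle_press (a point): Point on the axis of the handle's round steel bar (14 mm diameter) where it is best pressed from above: 160 mm from the turning axis, 35 mm short of the ball's centre. When up: press x = -115 mm, y = -114 mm, 283 mm above the bench. It moves with the handle.
- handle_ball (a point): Centre of the 30 mm black ball on the end of the handle, 195 mm from the turning axis. It moves with the handle.
- die: Loose aluminium die set on the press bed, about 0.9 kg: lower shoe 195 x 72 x 20 mm, two 12 mm pillars, upper shoe 80 x 72 x 16 mm sliding on them. Origin: on the underside, below the pad's centre; its x points to the column, the lower shoe reaching 120 mm to the front (-x) and 75 mm back. It starts partly out at the front of the bed. Pushed in by the lower shoe's front end, it stops at the column with its origin under the ram.
- ram_foot (a point): Centre of the flat lower end of the ram.
- die_top (a joint): How far the die set is open, in m: 0 = fully closed (the dark steel die faces meet), up to 0.026 open. The upper shoe slides stiffly (about 12 N) and stays where it is left.
- die_pad (a point): Centre of the top of the round steel pressure pad (32 mm diameter, 7 mm high) in the middle of the upper shoe, above the die set's origin; it is 61 mm above the die set's underside when closed, up to 87 mm when open.
- jar: Bystander: closed glass jar, 60 mm diameter, 75 mm high, near the front of the press. Origin: centre of its underside.
- weight: Bystander: brass weight with a knob, 38 mm diameter, 44 mm high. Origin: centre of its underside.
- doming_block: Bystander: brass doming block, a 55 mm cube. Origin: centre of its underside.
- spare_die: Bystander: loose steel die plate 70 x 60 x 22 mm beyond the press. Origin: centre of its underside.
- mallet: Bystander: wooden mallet, 260 mm long, lying on the bench. Origin: on its underside.
- burnisher: Bystander: steel burnisher with a wooden handle, 200 mm long, lying on the bench. Origin: on its underside.
- dish: Bystander: shallow white dish, 90 mm diameter, 22 mm high. Origin: centre of its underside.
- ring_clamp: Bystander: wooden ring clamp, about 112 x 30 x 18 mm, lying on the bench. Origin: on its underside.
- ratchet: Dark steel ratchet wheel, 84 mm diameter, 12 mm wide, on the right side of the press; origin at its centre.
Mind the look-alikes: they are no part of the job. Several things have the shape of the die; the one meant has the colours described above.

How it is judged:
By the outcome, as a careful person would: the job done as asked, in the order asked, and still so for the second after the job is handed in, with the robot touching nothing.
It also fails if it takes over 69 s, if anything falls off the work surface, if the arm or the gripper's body presses on something with over 40 N, if the wrist force passes 120 N, or if a joint passes its speed limit or range.

ROBOT

A 6-joint arm with a two-finger parallel gripper is mounted at the origin on the work surface. World frame = base frame: x ahead of the robot, y to its left, z up, the work surface at z = 0. Lengths are in m, angles in degrees, forces in N, time in s.
With the tool pointing down it reaches from about 0.35 to 0.875 m from the base axis. Payload 4.2 kg.
Tool frame: the origin (TCP) lies on the centre line of the jaws, within the pads' length; the fingertips stand 19 mm ahead of it and the grasp point (between the pads) is the TCP; x points along the fingers, y is the direction in which the jaws open and shut, and the axes are right-handed (so a half turn about x gives the same grasp; the last joint's range is limited). The gripper opens to 87 mm and grips with 3 to 60 N. Pads are 19 mm wide; open, the fingers measure 117 mm over their backs; the gripper's body (75 mm by 190 mm) begins 51 mm behind the grasp point.
Start: joints at [79.561, 22.042, 0.453, 0, -68.411, -14.817], TCP at [0.267, 0.565, 0.242] pointing down, gripper open.
Joint ranges: [-179.83, 179.83], [-69.29, 118.12], [-61.27, 80.66], [-181.25, 117.63], [-171.15, -9.14], [-177.46, 177.46]. Speed limits (degrees/s): [159.86, 159.86, 180, 180, 180, 180].

INTERFACE

Orientations are given as a 3x3 rotation matrix whose columns are the frame's x, y, z axes.
In Python, from station import r, viewer, job, spotter gives the robot as it stands.
- The arm moves only by the tool play_rows, never from a script. Its argument "commands" is a list of rows, each an object of numbers: "fingers": the gripper command: -1 is fully open, 1 is shut, values between are in proportion; "tx", "ty", "tz": the shift along the tool's x, y, z normalised to -1 to 1, where 1 is 750 mm; "ax", "ay", "az": the turn, a rotation vector about the tool's x, y, z normalised to -1 to 1, where 1 is pi rad. In form: [{"fingers": .., "tx": .., "ty": .., "tz": .., "ax": .., "ay": .., "az": ..}, ...]. A call has 1 to 5 rows; each row is the pose to reach, as a shift and turn from the pose commanded when the call began, along the tool's axes at that moment, turning the shorter way round; what a row does not reach only later rows make up. A row lasts 1/12 s, in which the tool goes at most 41.7 mm and 7.16 degrees, less where a joint would pass 70% of its speed; a pose out of reach is approached as far as the arm can. A call with a number of a shift or a turn outside -1 to 1 is refused whole. A call with a gripper value outside its range is refused whole. The fingers move at their own pace and stop on an object; the grip force is fixed at half the most. Time passes only in rows, so rows that repeat a pose let the fingers close. It gives the time, the measured TCP pose, the force and the opening at its end, in the units of the state.
- r.sense(): the state, without advancing time (a new reading comes with each control period).
- viewer.capture(name): name is "scene" or "top"; returns a dict with "image" (400x640x3 uint8, red, green, blue), "fx", "fy", "cx", "cy" (pixels), "R" (3x3) and "t" (3): a world point X has camera coordinates R X + t. Camera axes: x right, y down, z forward; pixel columns grow to the right and rows downward; lengths in m; the calibration is good to about 2 mm. A picture is of the moment at which its call begins. There is no depth.
- job.finish_job(): hands the job in, once; it reports no verdict.
Trained networks look in a picture, given as the dict that the camera call returned (one of the last four; its "shot" number tells which), for a name from the list of things; names that differ only in an ending like _2 or _b are one class to them, and where a whole thing is asked for, a point or a joint stands for the part that bears it (a point fixed in the world has none). Each returns a list of dicts, best first, with "score" (0 to 1); they miss things now and then, are a little off and sometimes report something else, mostly with a low value. They report only what shows in the picture. A call takes as long as a camera call. They do not tell look-alikes from the thing itself.
- spotter.find_in(name, picture): "uv" ([column, row] in pixels, amid what is visible of it).
- spotter.silhouettes(name, picture): "region" (400x640 bool, what is visible of it) and "uv" ([column, row] in pixels, amid what is visible of it).
The state is a dict: "time_s": time; "joints": joint angles; "joint_velocities": joint speeds; "effort": joint torques, N m; "tcp_pos": TCP position; "ee_rot": TCP orientation; "wrist_force": force on the tool from outside, world axes, zero at the start; "moment": the same for the moment, N m; "gripper_width": opening from 0.0 (shut) to 1.0 (fully open).
Only numpy, scipy, OpenCV 4.12 (cv2) and the standard library are available. Lean on these libraries where they do the work, as an engineer would, in place of code of your own. Each camera call takes 0.05 s, during which the arm holds its last target. There are 200 camera calls.

## Working session

There is one attempt and no reset: what is moved stays moved. The work goes in short steps, Python scripts to look and compute and a tool call to move; the robot and the scene stay as the last step left them, time stands still between calls to the robot, and variables do not carry over. Pictures are saved under pics/ and viewed, about 8 in all and at most 12, crops included, and the job is handed in when it is done.

Besides the shell and the picture viewer there is one more tool, called after "Request:" as name([rows], argument=value, ...), one row to a line, values as JSON. play_rows: Moves the arm, as the interface text tells. Its arguments: {"type":"object","properties":{"commands":{"type":"array"}},"required":["commands"]}

```bash
mkdir -p pics; ls
python3 - <<'E'
from station import r, viewer, job, spotter
import cv2, numpy as np
for n in ("scene","top"):
    p=viewer.capture(n)
    cv2.imwrite(f"pics/{n}0.png",cv2.resize(p["image"][:,:,::-1],(800,500)))
    print(n,p["fx"],p["fy"],p["cx"],p["cy"],np.round(p["R"],4).tolist(),np.round(p["t"],4).tolist())
    for k in ("press","die","ram","handle_ball","die_pad","jar","ratchet","bed_stop"):
        print(k,[(np.round(d["uv"]).tolist(),round(d["score"],2)) for d in spotter.find_in(k,p)][:5])
s=r.sense();print(s["tcp_pos"],np.round(s["ee_rot"],3).tolist(),s["wrist_force"],s["time_s"])
E
```

```text
pics
scene 469.38251327310456 469.38251327310456 322.02284872566884 201.14789428422995 [[-0.7458, 0.6661, 0.0124], [0.4581, 0.5263, -0.7163], [-0.4836, -0.5286, -0.6976]] [0.444, -0.0733, 1.7793]
press [([353.0, 230.0], 0.97)]
die [([331.0, 234.0], 0.72), ([232.0, 217.0], 0.69), ([277.0, 147.0], 0.66), ([357.0, 230.0], 0.63)]
ram [([350.0, 185.0], 0.62)]
handle_ball [([321.0, 206.0], 0.88)]
die_pad [([278.0, 138.0], 0.8), ([325.0, 225.0], 0.47)]
jar [([290.0, 169.0], 0.49)]
ratchet [([342.0, 220.0], 0.6)]
bed_stop [([355.0, 229.0], 0.77)]
top 498.75701558066555 498.75701558066555 321.64389901553227 194.5279437050288 [[0.0071, -1.0, 0.0008], [-0.9988, -0.0071, -0.0475], [0.0475, -0.0005, -0.9989]] [-0.1, 0.5142, 1.8666]
press [([289.0, 190.0], 0.77)]
die [([444.0, 243.0], 0.96), ([315.0, 198.0], 0.86)]
ram [([290.0, 189.0], 0.54)]
handle_ball [([306.0, 162.0], 0.56)]
die_pad [([444.0, 247.0], 0.9), ([310.0, 199.0], 0.74), ([288.0, 192.0], 0.3)]
jar [([397.0, 215.0], 0.64), ([317.0, 198.0], 0.62)]
ratchet [([280.0, 176.0], 0.56), ([358.0, 247.0], 0.33)]
bed_stop [([282.0, 191.0], 0.79)]
[0.26661937 0.5652663  0.24159938] [[0.0, -0.427, -0.904], [0.0, -0.904, 0.427], [-1.0, -0.0, 0.0]] [-0.61608995  0.90695585  0.31764002] 0.9
```

View pics/scene0.png

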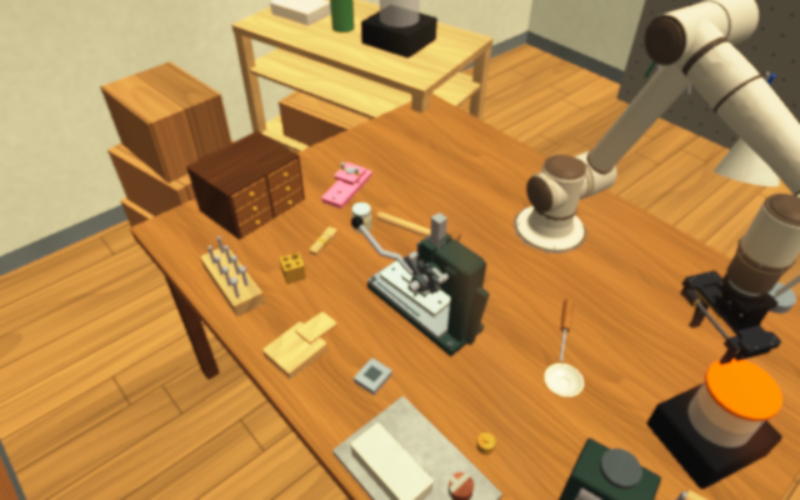

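View pics/top0.png

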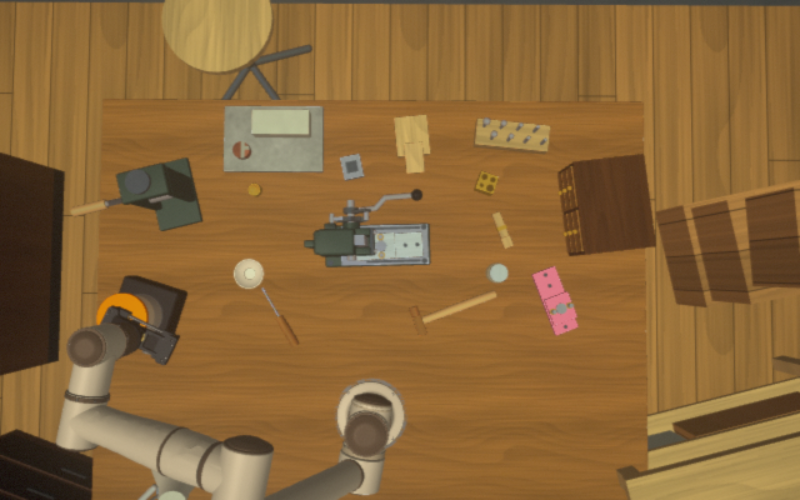

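The look-alikes are the pink two-pillar die set at top (444,243) / scene (277,147), and the loose grey spare plate at top (281,133). The aluminium die on the press bed, around top (315,198) / scene (331,234), is the one meant. I'll check it in a close crop.

Run:
```python
from station import viewer
import cv2, numpy as np
a=viewer.capture("top")["image"][140:220,235:355,::-1]
b=viewer.capture("scene")["image"][150:290,275:400,::-1]
cv2.imwrite("pics/c1.png",cv2.resize(a,None,fx=6.5,fy=6.5,interpolation=cv2.INTER_CUBIC))
cv2.imwrite("pics/c2.png",cv2.resize(b,None,fx=4.2,fy=4.2,interpolation=cv2.INTER_CUBIC))
```

```text
(no output)
```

View pics/c1.png

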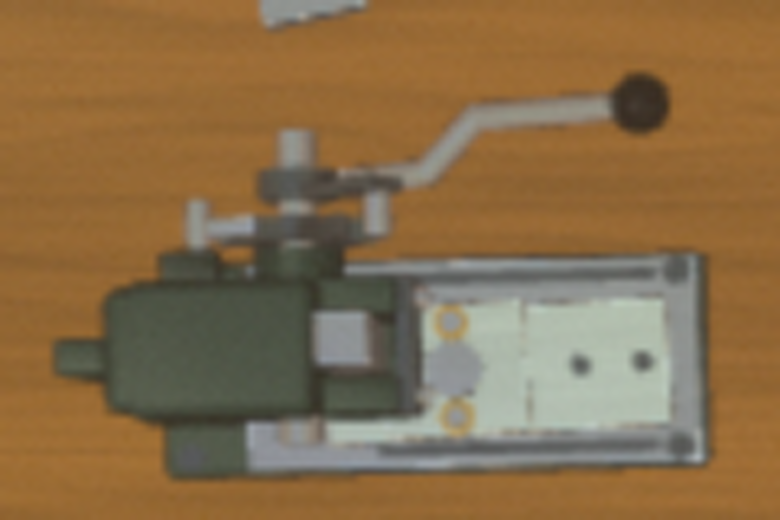

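View pics/c2.png

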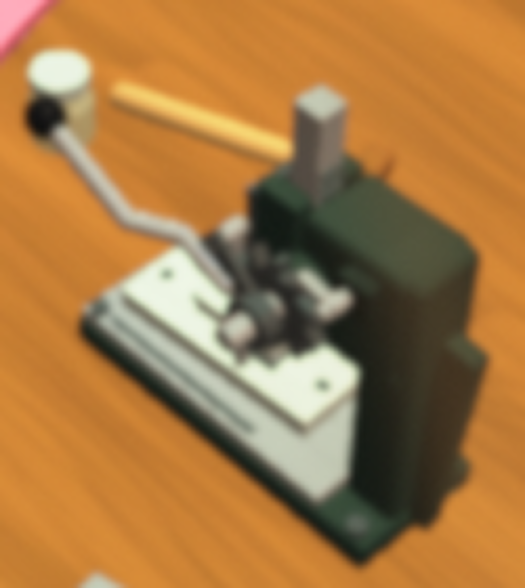

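The crop confirms it: the silver die is on the bed with its pad at crop (454,370), shoe front at (668,361), and the column to the left (world +y). The ball is at (640,102). Next I fit the poses.

```bash
cat > h.py <<'E'
import numpy as np
from scipy.optimize import least_squares
def proj(p,X):
    c=p["R"]@np.asarray(X,float)+p["t"]; return np.array([p["cx"]+p["fx"]*c[0]/c[2],p["cy"]+p["fy"]*c[1]/c[2]])
def unproj(p,uv,z):
    R=np.array(p["R"]);t=np.array(p["t"]); d=R.T@np.array([(uv[0]-p["cx"])/p["fx"],(uv[1]-p["cy"])/p["fy"],1]); o=-R.T@t
    return o+d*(z-o[2])/d[2]
def W(q,X): # press->world
    c,s=np.cos(q[2]),np.sin(q[2]); return np.array([q[0]+c*X[0]-s*X[1],q[1]+s*X[0]+c*X[1],X[2]])
def P(q,X):
    c,s=np.cos(q[2]),np.sin(q[2]); d=np.array(X[:2])-q[:2]; return np.array([c*d[0]+s*d[1],-s*d[0]+c*d[1],X[2]])
E
python3 - <<'E'
from h import *
from station import viewer,spotter
T=viewer.capture("top");S=viewer.capture("scene")
t=lambda u,v:np.array([235+u/6.5-.4,140+v/6.5-.4]); s=lambda u,v:np.array([275+u/4.2-.4,150+v/4.2-.4])
ball=(-.1467,-.114,.2974)
obs=[(T,t(640,102),lambda d:ball),(S,s(44,118),lambda d:ball),
(T,t(342,339),lambda d:(0,0,.342-d)),(S,s(322,103),lambda d:(0,0,.342-d)),
(T,t(704,257),lambda d:(-.184,-.059,.04)),(T,t(706,463),lambda d:(-.184,.059,.04))]
f=lambda x:np.concatenate([proj(c,W(x,X(x[3])))-uv for c,uv,X in obs])
q=least_squares(f,[.5,.1,1.57,.005],loss="soft_l1").x
print("press",q,np.round(f(q),1))
np.save("q.npy",q[:3])
for n,uv,z in(("shoe front lo",t(668,298),.06),("shoe front hi",t(668,426),.06),("upper L",t(525,298),.1),("pad",t(454,370),.127),("pad.117",t(454,370),.115),("jar",[398,218],.075)):
    X=unproj(T,uv,z);print(n,np.round(X,3),"press",np.round(P(q,X),3))
print("handle_press",W(q,(-.115,-.114,.283)))
E
```

```text
press [0.50600827 0.01102597 1.61064915 0.00809543] [-0.3  0.6 -0.3 -0.6  0.1  0.5 -1.  -0.1 -1.2 -0.2 -0.4 -0.2]
shoe front lo [ 0.546 -0.154  0.06 ] press [-0.166 -0.034  0.06 ]
shoe front hi [ 0.474 -0.154  0.06 ] press [-0.164  0.038  0.06 ]
upper L [ 0.543 -0.073  0.1  ] press [-0.086 -0.034  0.1  ]
pad [ 0.502 -0.035  0.127] press [-0.046  0.006  0.127]
pad.117 [ 0.502 -0.035  0.115] press [-0.046  0.005  0.115]
jar [ 0.429 -0.374  0.075] press [-0.382  0.093  0.075]
handle_press [ 0.62449961 -0.0993407   0.283     ]
```

```bash
cat >> h.py <<'E'
from scipy.spatial.transform import Rotation as Ro
from station import r
q=np.load("q.npy")
def Rt(tilt,yaw=None):
    a=np.radians(tilt);y=q[2] if yaw is None else np.radians(yaw)
    f=np.array([np.cos(y),np.sin(y),0]);u=np.array([0,0,1.])
    x=np.sin(a)*f-np.cos(a)*u; z=np.cos(a)*f+np.sin(a)*u
    return np.column_stack([x,np.cross(z,x),z])
def rows(wps):
    """wps: list of (world TCP, R) -> rows relative to the current pose"""
    s=r.sense();p=np.array(s["tcp_pos"]);R=np.array(s["ee_rot"])
    print("t",round(s["time_s"],2),"tcp",np.round(p,4),"press",np.round(P(q,p),4),"F",np.round(s["wrist_force"],1),"w",round(float(s["gripper_width"]),2))
    for X,Rn in wps:
        d=R.T@(np.array(X)-p)/.75; a=Ro.from_matrix(R.T@Rn).as_rotvec()/np.pi
        print("t %.4f %.4f %.4f  a %.4f %.4f %.4f"%(*d,*a))
E
python3 - <<'E'
from h import *
R=r.sense()["ee_rot"]
rows([((.32,.42,.42),R),((.36,.25,.45),Rt(0,135)),((.40,0,.45),Rt(0,110)),((.49,-.25,.40),Rt(25))])
E
```

```text
t 1.1 tcp [0.2666 0.5652 0.2416] press [0.5633 0.2171 0.2416] F [-0.1  0.5 -0.9] w 1.0
t -0.2379 0.1448 -0.1470  a 0.0000 0.0000 0.0000
t -0.2779 0.3270 -0.2919  a 0.1097 -0.0000 -0.0000
t -0.2779 0.6058 -0.4824  a 0.2486 -0.0000 -0.0000
t -0.2112 0.8560 -0.7331  a 0.3413 -0.1248 -0.0757
```

Request:
play_rows([
  {"fingers":0.08,"tx":-0.238,"ty":0.145,"tz":-0.147,"ax":0,"ay":0,"az":0},
  {"fingers":0.08,"tx":-0.238,"ty":0.145,"tz":-0.147,"ax":0,"ay":0,"az":0},
  {"fingers":0.08,"tx":-0.238,"ty":0.145,"tz":-0.147,"ax":0,"ay":0,"az":0},
  {"fingers":0.08,"tx":-0.238,"ty":0.145,"tz":-0.147,"ax":0,"ay":0,"az":0},
  {"fingers":0.08,"tx":-0.278,"ty":0.327,"tz":-0.292,"ax":0.11,"ay":0,"az":0},
])

```text
time_s: 1.52
tcp_pos: [0.3153, 0.4258, 0.3862]
ee_rot: [[0.004, -0.536, -0.844], [0.006, -0.844, 0.536], [-1.0, -0.007, -0.0]]
wrist_force: [1.2, 1.1, 0.2]
gripper_width: 0.706
```

Run:
```python
from h import *
rows([((.36,.25,.45),Rt(0,135)),((.40,0,.45),Rt(0,110)),((.49,-.25,.40),Rt(25))])
```

```text
t 1.52 tcp [0.3153 0.4258 0.3862] press [0.422  0.1741 0.3862] F [1.2 1.1 0.2] w 0.71
t -0.0862 0.1651 -0.1761  a 0.0698 0.0002 0.0023
t -0.0879 0.4178 -0.3999  a 0.2086 0.0007 0.0022
t -0.0228 0.6352 -0.6800  a 0.3025 -0.1269 -0.0648
```

Request:
play_rows([
  {"fingers":0.08,"tx":-0.086,"ty":0.165,"tz":-0.176,"ax":0.07,"ay":0,"az":0},
  {"fingers":0.08,"tx":-0.086,"ty":0.165,"tz":-0.176,"ax":0.07,"ay":0,"az":0},
  {"fingers":0.08,"tx":-0.086,"ty":0.165,"tz":-0.176,"ax":0.07,"ay":0,"az":0},
  {"fingers":0.08,"tx":-0.088,"ty":0.418,"tz":-0.4,"ax":0.209,"ay":0,"az":0},
  {"fingers":0.08,"tx":-0.088,"ty":0.418,"tz":-0.4,"ax":0.209,"ay":0,"az":0},
])

```text
time_s: 1.93
tcp_pos: [0.3581, 0.2273, 0.4315]
ee_rot: [[0.002, -0.863, -0.505], [0.002, -0.505, 0.863], [-1.0, -0.002, 0.001]]
wrist_force: [1.8, -0.5, -0.6]
gripper_width: 0.467
```

Run:
```python
from h import *
rows([((.40,0,.45),Rt(0,110)),((.49,-.25,.40),Rt(25))])
```

```text
t 1.93 tcp [0.3581 0.2273 0.4315] press [0.222  0.1392 0.4315] F [ 1.8 -0.5 -0.6] w 0.47
t -0.0251 0.1049 -0.2897  a 0.0575 0.0003 0.0007
t 0.0411 0.1700 -0.6381  a 0.1536 -0.1356 -0.0334
```

Request:
play_rows([
  {"fingers":0.08,"tx":-0.025,"ty":0.105,"tz":-0.29,"ax":0.058,"ay":0,"az":0},
  {"fingers":0.08,"tx":-0.025,"ty":0.105,"tz":-0.29,"ax":0.058,"ay":0,"az":0},
  {"fingers":0.08,"tx":-0.025,"ty":0.105,"tz":-0.29,"ax":0.058,"ay":0,"az":0},
  {"fingers":0.08,"tx":-0.025,"ty":0.105,"tz":-0.29,"ax":0.058,"ay":0,"az":0},
  {"fingers":0.08,"tx":-0.025,"ty":0.105,"tz":-0.29,"ax":0.058,"ay":0,"az":0},
])

```text
time_s: 2.35
tcp_pos: [0.3963, 0.0231, 0.448]
ee_rot: [[0.002, -0.938, -0.346], [0.001, -0.346, 0.938], [-1.0, -0.002, 0.0]]
wrist_force: [1.0, -0.1, -0.0]
gripper_width: 0.46
```

Run:
```python
from h import *
rows([((.49,-.25,.40),Rt(25)),(W(q,(-.28,.003,.3)),Rt(25))])
```

```text
t 2.35 tcp [0.3963 0.0231 0.448 ] press [0.0164 0.1091 0.448 ] F [ 1.  -0.1 -0. ] w 0.46
t 0.0639 0.0091 -0.3848  a 0.0984 -0.1376 -0.0212
t 0.1972 -0.0122 -0.4196  a 0.0984 -0.1376 -0.0212
```

Request:
play_rows([
  {"fingers":0.08,"tx":0.05,"ty":0.009,"tz":-0.385,"ax":0.098,"ay":-0.138,"az":-0.021},
  {"fingers":0.08,"tx":0.05,"ty":0.009,"tz":-0.385,"ax":0.098,"ay":-0.138,"az":-0.021},
  {"fingers":0.08,"tx":0.05,"ty":0.009,"tz":-0.385,"ax":0.098,"ay":-0.138,"az":-0.021},
  {"fingers":0.08,"tx":0.05,"ty":0.009,"tz":-0.385,"ax":0.098,"ay":-0.138,"az":-0.021},
  {"fingers":0.08,"tx":0.05,"ty":0.009,"tz":-0.385,"ax":0.098,"ay":-0.138,"az":-0.021},
])

```text
time_s: 2.77
tcp_pos: [0.4601, -0.1618, 0.422]
ee_rot: [[-0.016, -0.999, -0.032], [0.427, -0.036, 0.904], [-0.904, 0.001, 0.427]]
wrist_force: [2.2, 0.9, 0.3]
gripper_width: 0.462
```

Run:
```python
from h import *
rows([((.49,-.25,.40),Rt(25)),(W(q,(-.23,.003,.15)),Rt(25)),(W(q,(-.215,.003,.066)),Rt(25))])
```

```text
t 2.77 tcp [ 0.4601 -0.1618  0.422 ] press [-0.1708  0.0528  0.422 ] F [2.2 0.9 0.3] w 0.46
t -0.0243 -0.0357 -0.1201  a -0.0013 0.0015 0.0004
t 0.2944 -0.0669 -0.2259  a -0.0013 0.0015 0.0004
t 0.4042 -0.0669 -0.2557  a -0.0013 0.0015 0.0004
```

Request:
play_rows([
  {"fingers":0.08,"tx":-0.024,"ty":-0.045,"tz":-0.12,"ax":0,"ay":0,"az":0},
  {"fingers":0.08,"tx":-0.024,"ty":-0.05,"tz":-0.12,"ax":0,"ay":0,"az":0},
  {"fingers":0.08,"tx":0.294,"ty":-0.067,"tz":-0.24,"ax":0,"ay":0,"az":0},
  {"fingers":0.08,"tx":0.294,"ty":-0.067,"tz":-0.24,"ax":0,"ay":0,"az":0},
  {"fingers":0.08,"tx":0.294,"ty":-0.067,"tz":-0.24,"ax":0,"ay":0,"az":0},
])

```text
time_s: 3.18
tcp_pos: [0.5031, -0.2308, 0.2769]
ee_rot: [[-0.018, -0.999, -0.034], [0.422, -0.039, 0.906], [-0.906, 0.002, 0.423]]
wrist_force: [1.1, -0.4, -0.4]
gripper_width: 0.459
```

Run:
```python
from h import *
rows([(W(q,(-.24,.003,.15)),Rt(25)),(W(q,(-.215,.003,.066)),Rt(25))])
```

```text
t 3.18 tcp [ 0.5031 -0.2308  0.2769] press [-0.2415  0.0125  0.2769] F [ 1.1 -0.4 -0.4] w 0.46
t 0.1541 -0.0130 -0.0697  a -0.0006 0.0000 -0.0003
t 0.2697 -0.0131 -0.0868  a -0.0006 0.0000 -0.0003
```

Request:
play_rows([
  {"fingers":0.08,"tx":0.154,"ty":-0.013,"tz":-0.07,"ax":0,"ay":0,"az":0},
  {"fingers":0.08,"tx":0.154,"ty":-0.013,"tz":-0.07,"ax":0,"ay":0,"az":0},
  {"fingers":0.08,"tx":0.2,"ty":-0.013,"tz":-0.08,"ax":0,"ay":0,"az":0},
  {"fingers":0.08,"tx":0.24,"ty":-0.013,"tz":-0.085,"ax":0,"ay":0,"az":0},
  {"fingers":0.08,"tx":0.24,"ty":-0.013,"tz":-0.085,"ax":0,"ay":0,"az":0},
])

```text
time_s: 3.6
tcp_pos: [0.5094, -0.2095, 0.0844]
ee_rot: [[-0.024, -0.999, -0.033], [0.425, -0.04, 0.904], [-0.905, 0.008, 0.426]]
wrist_force: [-0.6, -0.1, -0.5]
gripper_width: 0.463
```

Run:
```python
from h import *
from station import viewer
import cv2
rows([(W(q,(-.215,.003,.066)),Rt(25)),(W(q,(-.18,.003,.066)),Rt(25)),(W(q,(-.145,.003,.066)),Rt(25)),(W(q,(-.1366,.003,.066)),Rt(25))])
a=viewer.capture("top")["image"][140:240,235:375,::-1]
b=viewer.capture("scene")["image"][130:290,255:400,::-1]
a=cv2.resize(a,(560,400),interpolation=cv2.INTER_CUBIC)
b=cv2.resize(b,None,fx=1.5,fy=2.5)[:400] if 0 else cv2.resize(b[:145*1],None,fx=1.65,fy=1.65,interpolation=cv2.INTER_CUBIC)
c=np.zeros((400,800,3),np.uint8);c[:,:560]=a;c[:b.shape[0],560:560+b.shape[1]]=b[:400,:240]
cv2.imwrite("pics/d1.png",c)
```

```text
t 3.6 tcp [ 0.5094 -0.2095  0.0844] press [-0.2205  0.0054  0.0844] F [-0.6 -0.1 -0.5] w 0.46
t 0.0253 -0.0034 -0.0038  a -0.0011 0.0011 -0.0023
t 0.0452 -0.0034 0.0384  a -0.0011 0.0011 -0.0023
t 0.0650 -0.0034 0.0806  a -0.0011 0.0011 -0.0023
t 0.0698 -0.0034 0.0908  a -0.0011 0.0011 -0.0023
```

View pics/d1.png

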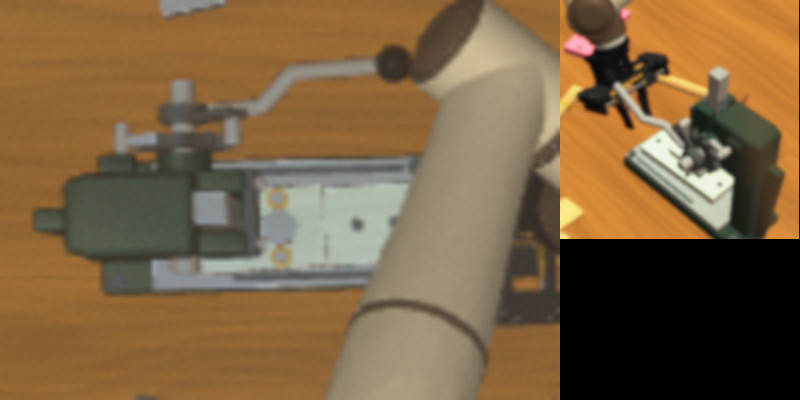

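Run:
```python
from h import *
from station import viewer
import cv2
T=viewer.capture("top");S=viewer.capture("scene")
for a,b in (((348,147),(276,139)),((333.5,155.7),(285.5,178.1))):
    M=lambda p:np.array([[p["fx"],0,p["cx"]],[0,p["fy"],p["cy"]],[0,0,1]])@np.column_stack([p["R"],p["t"]])
    X=cv2.triangulatePoints(M(T),M(S),np.float64(a),np.float64(b)).ravel();X=X[:3]/X[3]
    print(X,P(q,X),proj(T,X),proj(S,X))
cv2.imwrite("pics/d2.png",cv2.resize(S["image"][0:250,180:500,::-1],(768,600),interpolation=cv2.INTER_CUBIC))
```

```text
[ 0.6316668  -0.16807955  0.41494855] [-0.18396983 -0.11842279  0.41494855] [346.19082508 149.01119489] [272.65364605 138.62598141]
[ 0.62531775 -0.13205634  0.29291612] [-0.14772226 -0.11351402  0.29291612] [333.08287177 156.15792116] [284.71605527 178.02853726]
```

View pics/d2.png

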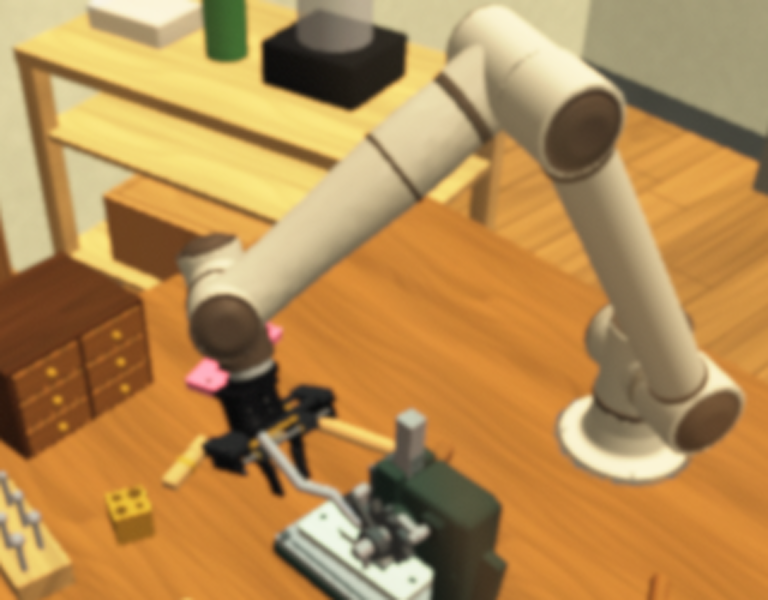

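The top view shows the tool clear in front of the shoe. The wrist clears the ball by about 50 mm in height. Pushing in now.

Request:
play_rows([
  {"fingers":0.08,"tx":0.025,"ty":-0.0034,"tz":-0.004,"ax":0,"ay":0,"az":0},
  {"fingers":0.08,"tx":0.033,"ty":-0.0034,"tz":0.012,"ax":0,"ay":0,"az":0},
  {"fingers":0.08,"tx":0.045,"ty":-0.0034,"tz":0.038,"ax":0,"ay":0,"az":0},
  {"fingers":0.08,"tx":0.0515,"ty":-0.0034,"tz":0.052,"ax":0,"ay":0,"az":0},
  {"fingers":0.08,"tx":0.058,"ty":-0.0034,"tz":0.066,"ax":0,"ay":0,"az":0},
])

```text
time_s: 4.22
tcp_pos: [0.5136, -0.1496, 0.0736]
ee_rot: [[-0.014, -0.999, -0.041], [0.417, -0.043, 0.908], [-0.909, -0.005, 0.417]]
wrist_force: [0.6, -7.9, 5.0]
gripper_width: 0.465
```

Run:
```python
from h import *
rows([(W(q,(-.145,.003,.066)),Rt(25)),(W(q,(-.1366,.003,.066)),Rt(25))])
```

```text
t 4.22 tcp [ 0.5136 -0.1496  0.0736] press [-0.1608 -0.0012  0.0736] F [ 0.6 -7.9  5. ] w 0.46
t 0.0180 0.0055 0.0149  a 0.0015 -0.0020 0.0010
t 0.0227 0.0055 0.0251  a 0.0015 -0.0020 0.0010
```

Request:
play_rows([
  {"fingers":0.08,"tx":-0.006,"ty":0.004,"tz":-0.03,"ax":0,"ay":0,"az":0},
  {"fingers":0.08,"tx":-0.006,"ty":0.004,"tz":-0.03,"ax":0,"ay":0,"az":0},
  {"fingers":0.08,"tx":-0.006,"ty":0.004,"tz":-0.03,"ax":0,"ay":0,"az":0},
])

```text
time_s: 4.47
tcp_pos: [0.51, -0.1703, 0.0665]
ee_rot: [[-0.017, -0.999, -0.036], [0.422, -0.04, 0.906], [-0.906, -0.0, 0.422]]
wrist_force: [-0.5, -0.1, -0.4]
gripper_width: 0.462
```

Run:
```python
from h import *
import cv2
from station import viewer
p=r.sense()["tcp_pos"]; print(P(q,p)); x=P(q,p)[0]
rows([(W(q,(x,.003,.063)),Rt(25)),(W(q,(-.16,.003,.063)),Rt(25)),(W(q,(-.145,.003,.063)),Rt(25)),(W(q,(-.1366,.003,.063)),Rt(25))])
S=viewer.capture("scene")
cv2.imwrite("pics/d3.png",cv2.resize(S["image"][165:260,280:390,::-1],None,fx=6,fy=6,interpolation=cv2.INTER_CUBIC))
```

```text
[-0.18131268  0.0032504   0.06647502]
t 4.47 tcp [ 0.51   -0.1703  0.0665] press [-0.1813  0.0033  0.0665] F [-0.5 -0.1 -0.4] w 0.46
t 0.0042 -0.0003 -0.0020  a 0.0001 -0.0001 0.0001
t 0.0162 -0.0003 0.0238  a 0.0001 -0.0001 0.0001
t 0.0247 -0.0003 0.0419  a 0.0001 -0.0001 0.0001
t 0.0294 -0.0003 0.0521  a 0.0001 -0.0001 0.0001
```

View pics/d3.png

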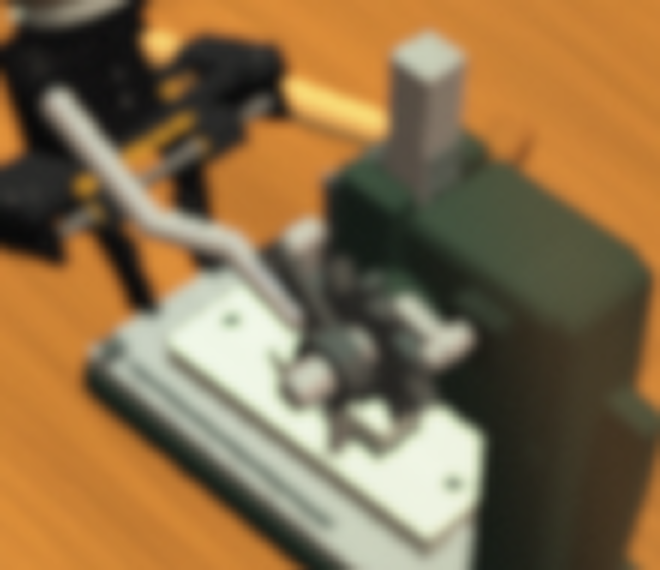

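Request:
play_rows([
  {"fingers":0.08,"tx":0.006,"ty":0,"tz":0.002,"ax":0,"ay":0,"az":0},
  {"fingers":0.08,"tx":0.011,"ty":0,"tz":0.013,"ax":0,"ay":0,"az":0},
  {"fingers":0.08,"tx":0.016,"ty":0,"tz":0.023,"ax":0,"ay":0,"az":0},
  {"fingers":0.08,"tx":0.021,"ty":0,"tz":0.033,"ax":0,"ay":0,"az":0},
  {"fingers":0.08,"tx":0.025,"ty":0,"tz":0.042,"ax":0,"ay":0,"az":0},
])

```text
time_s: 4.93
tcp_pos: [0.5086, -0.1342, 0.0617]
ee_rot: [[-0.017, -0.999, -0.038], [0.419, -0.042, 0.907], [-0.908, -0.0, 0.42]]
wrist_force: [0.3, -6.4, 1.2]
gripper_width: 0.458
```

Run:
```python
from h import *
rows([(W(q,(-.145,.003,.063)),Rt(25)),(W(q,(-.1366,.003,.063)),Rt(25)),(W(q,(-.13,.003,.063)),Rt(25))])
```

```text
t 4.93 tcp [ 0.5086 -0.1342  0.0617] press [-0.1452  0.0032  0.0617] F [ 0.3 -6.4  1.2] w 0.46
t -0.0015 -0.0003 0.0009  a 0.0005 -0.0011 -0.0002
t 0.0032 -0.0003 0.0111  a 0.0005 -0.0011 -0.0002
t 0.0069 -0.0003 0.0191  a 0.0005 -0.0011 -0.0002
```

Good steady push. Continuing to the column.

Request:
play_rows([
  {"fingers":0.08,"tx":0.002,"ty":0,"tz":0.006,"ax":0,"ay":0,"az":0},
  {"fingers":0.08,"tx":0.003,"ty":0,"tz":0.01,"ax":0,"ay":0,"az":0},
  {"fingers":0.08,"tx":0.004,"ty":0,"tz":0.013,"ax":0,"ay":0,"az":0},
  {"fingers":0.08,"tx":0.004,"ty":0,"tz":0.013,"ax":0,"ay":0,"az":0},
])

```text
time_s: 5.27
tcp_pos: [0.5072, -0.1232, 0.0622]
ee_rot: [[-0.02, -0.999, -0.036], [0.422, -0.041, 0.906], [-0.906, 0.003, 0.422]]
wrist_force: [0.1, -3.4, -2.1]
gripper_width: 0.463
```

Request:
play_rows([
  {"fingers":0.08,"tx":0.001,"ty":0,"tz":0.004,"ax":0,"ay":0,"az":0},
  {"fingers":0.08,"tx":0.0025,"ty":0,"tz":0.008,"ax":0,"ay":0,"az":0},
  {"fingers":0.08,"tx":0.0025,"ty":0,"tz":0.008,"ax":0,"ay":0,"az":0},
])

```text
time_s: 5.52
tcp_pos: [0.5073, -0.1222, 0.0628]
ee_rot: [[-0.018, -0.999, -0.037], [0.414, -0.041, 0.909], [-0.91, 0.001, 0.414]]
wrist_force: [-2.0, -18.1, -4.6]
gripper_width: 0.463
```

Request:
play_rows([
  {"fingers":0.08,"tx":-0.03,"ty":0,"tz":-0.06,"ax":0,"ay":0,"az":0},
  {"fingers":0.08,"tx":-0.07,"ty":0,"tz":-0.13,"ax":0,"ay":0,"az":0},
  {"fingers":0.08,"tx":-0.13,"ty":0,"tz":-0.14,"ax":0,"ay":0,"az":0},
  {"fingers":1,"tx":-0.2,"ty":0,"tz":-0.14,"ax":0,"ay":0,"az":0},
  {"fingers":1,"tx":-0.25,"ty":0,"tz":-0.14,"ax":0,"ay":0,"az":0},
])

```text
time_s: 5.93
tcp_pos: [0.5126, -0.2779, 0.1632]
ee_rot: [[-0.023, -0.999, -0.033], [0.426, -0.039, 0.904], [-0.904, 0.007, 0.427]]
wrist_force: [0.2, -0.4, 0.0]
gripper_width: 0.381
```

Run:
```python
from h import *
import cv2
from station import viewer
rows([((.56,-.25,.42),Rt(10)),((.6245,-.14,.42),Rt(0)),(W(q,(-.118,-.114,.32)),Rt(0))])
a=viewer.capture("top")["image"][165:225,260:360,::-1]
b=viewer.capture("scene")["image"][165:265,280:390,::-1]
a=cv2.resize(a,(500,300),interpolation=cv2.INTER_CUBIC);b=cv2.resize(b,(330,300),interpolation=cv2.INTER_CUBIC)
cv2.imwrite("pics/e1.png",cv2.resize(np.hstack([a,b]),(798,288)))
cv2.imwrite("pics/e1a.png",cv2.resize(viewer.capture("top")["image"][165:225,260:360,::-1],(800,480),interpolation=cv2.INTER_CUBIC))
```

```text
t 5.93 tcp [ 0.5126 -0.2779  0.1632] press [-0.289   0.0049  0.1632] F [ 0.2 -0.4  0. ] w 0.38
t -0.2952 -0.0623 0.1778  a -0.0009 0.0848 -0.0020
t -0.2346 -0.1540 0.3075  a -0.0007 0.1404 -0.0020
t -0.0927 -0.1570 0.2960  a -0.0007 0.1404 -0.0020
```

View pics/e1a.png

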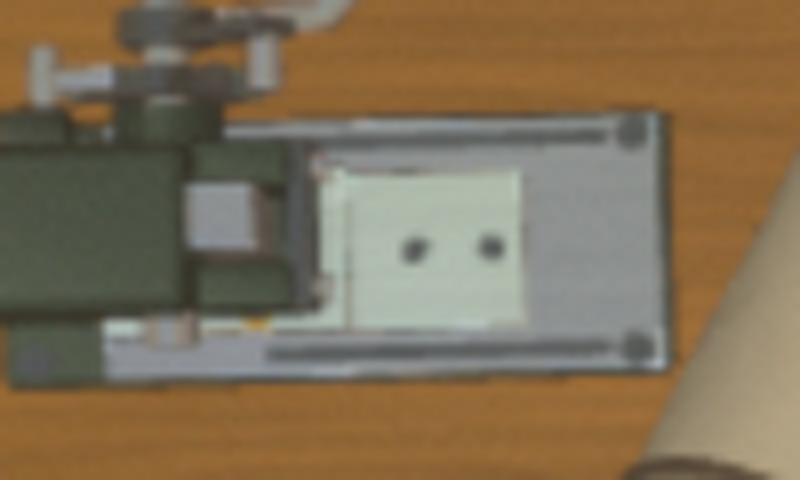

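Run:
```python
from h import *
from station import viewer
T=viewer.capture("top")
t=lambda u,v:[260+u/8-.44,165+v/8-.44]
for n,uv,z in(("dot",t(415,250),.06),("dot2",t(490,247),.06),("f1",t(520,172),.06),("f2",t(524,323),.06),("u1",t(348,172),.06),("u2",t(348,329),.06),("slotT",t(630,132),.04),("slotB",t(637,347),.04),("sT",t(340,138),.04),("sB",t(340,353.5),.04),("bf1",t(665,112),.04),("bf2",t(668,370),.04),("ram",t(223,217),.334)):
    X=unproj(T,uv,z);print(n,np.round(X,4),np.round(P(q,X),4))
```

```text
dot [ 0.5076 -0.0588  0.06  ] [-0.0699  0.0011  0.06  ]
dot2 [ 0.5093 -0.0932  0.06  ] [-0.1043  0.0009  0.06  ]
f1 [ 0.5438 -0.1068  0.06  ] [-0.1192 -0.0331  0.06  ]
f2 [ 0.4745 -0.1091  0.06  ] [-0.1187  0.0363  0.06  ]
u1 [ 0.5433 -0.0278  0.06  ] [-0.0402 -0.0357  0.06  ]
u2 [ 0.4712 -0.0284  0.06  ] [-0.038   0.0364  0.06  ]
slotT [ 0.5641 -0.1578  0.04  ] [-0.1711 -0.0513  0.04  ]
slotB [ 0.4643 -0.1616  0.04  ] [-0.1709  0.0486  0.04  ]
sT [ 0.5604 -0.0232  0.04  ] [-0.0363 -0.053   0.04  ]
sB [ 0.4603 -0.0241  0.04  ] [-0.0332  0.0471  0.04  ]
bf1 [ 0.5736 -0.1741  0.04  ] [-0.1876 -0.0601  0.04  ]
bf2 [ 0.4537 -0.1761  0.04  ] [-0.1849  0.0597  0.04  ]
ram [0.5077 0.0107 0.334 ] [-0.0004 -0.0017  0.334 ]
```

Shoe front is at press x = −0.119 (seated), with the lateral offset about 1–3 mm. That is good enough, so I go on to the handle.

Request:
play_rows([
  {"fingers":1,"tx":-0.29,"ty":-0.03,"tz":0.1,"ax":0,"ay":0.03,"az":0},
  {"fingers":1,"tx":-0.29,"ty":-0.03,"tz":0.1,"ax":0,"ay":0.06,"az":0},
  {"fingers":1,"tx":-0.295,"ty":-0.062,"tz":0.178,"ax":0,"ay":0.085,"az":0},
  {"fingers":1,"tx":-0.295,"ty":-0.062,"tz":0.178,"ax":0,"ay":0.085,"az":0},
  {"fingers":1,"tx":-0.295,"ty":-0.062,"tz":0.178,"ax":0,"ay":0.085,"az":0},
])

```text
time_s: 6.55
tcp_pos: [0.5473, -0.2565, 0.366]
ee_rot: [[-0.013, -0.999, -0.042], [0.171, -0.044, 0.984], [-0.985, 0.006, 0.172]]
wrist_force: [1.4, 0.0, -0.7]
gripper_width: 0.006
```

Run:
```python
from h import *
rows([((.56,-.25,.42),Rt(10)),((.6245,-.14,.42),Rt(0)),(W(q,(-.118,-.114,.32)),Rt(0))])
```

```text
t 6.55 tcp [ 0.5473 -0.2565  0.366 ] press [-0.269  -0.0306  0.366 ] F [ 1.4  0.  -0.7] w 0.01
t -0.0697 -0.0169 0.0202  a 0.0009 -0.0007 -0.0021
t -0.0457 -0.1092 0.1609  a 0.0011 0.0549 -0.0020
t 0.0942 -0.1124 0.1875  a 0.0011 0.0549 -0.0020
```

Request:
play_rows([
  {"fingers":1,"tx":-0.07,"ty":-0.05,"tz":0.06,"ax":0,"ay":0.03,"az":0},
  {"fingers":1,"tx":-0.046,"ty":-0.109,"tz":0.161,"ax":0,"ay":0.055,"az":0},
  {"fingers":1,"tx":-0.046,"ty":-0.109,"tz":0.161,"ax":0,"ay":0.055,"az":0},
  {"fingers":1,"tx":-0.046,"ty":-0.109,"tz":0.161,"ax":0,"ay":0.055,"az":0},
  {"fingers":1,"tx":-0.046,"ty":-0.109,"tz":0.161,"ax":0,"ay":0.055,"az":0},
])

```text
time_s: 6.97
tcp_pos: [0.6275, -0.1366, 0.4175]
ee_rot: [[-0.005, -0.999, -0.049], [-0.0, -0.049, 0.999], [-1.0, 0.005, -0.0]]
wrist_force: [0.7, -1.4, -0.3]
gripper_width: 0.003
```

Run:
```python
from h import *
rows([(W(q,(-.118,-.114,.33)),Rt(0)),(W(q,(-.118,-.114,.31)),Rt(0))])
```

```text
t 6.97 tcp [ 0.6275 -0.1366  0.4175] press [-0.1523 -0.1155  0.4175] F [ 0.7 -1.4 -0.3] w 0.0
t 0.1166 0.0010 0.0458  a 0.0029 -0.0000 -0.0017
t 0.1433 0.0008 0.0458  a 0.0029 -0.0000 -0.0017
```

Request:
play_rows([
  {"fingers":1,"tx":0.04,"ty":0.001,"tz":0.046,"ax":0.003,"ay":0,"az":0},
  {"fingers":1,"tx":0.08,"ty":0.001,"tz":0.046,"ax":0.003,"ay":0,"az":0},
  {"fingers":1,"tx":0.1166,"ty":0.001,"tz":0.046,"ax":0.003,"ay":0,"az":0},
  {"fingers":1,"tx":0.1166,"ty":0.001,"tz":0.046,"ax":0.003,"ay":0,"az":0},
  {"fingers":1,"tx":0.1166,"ty":0.001,"tz":0.046,"ax":0.003,"ay":0,"az":0},
])

```text
time_s: 7.38
tcp_pos: [0.6219, -0.1083, 0.3297]
ee_rot: [[-0.009, -0.999, -0.032], [-0.003, -0.032, 0.999], [-1.0, 0.009, -0.003]]
wrist_force: [0.4, -0.4, 0.3]
gripper_width: 0.007
```

Run:
```python
from h import *
import cv2
from station import viewer
rows([(W(q,(-.118,-.114,.33)),Rt(0)),(W(q,(-.122,-.114,.26)),Rt(0)),(W(q,(-.122,-.114,.185)),Rt(0)),(W(q,(-.118,-.114,.174)),Rt(0))])
b=viewer.capture("scene")["image"][120:270,260:400,::-1]
cv2.imwrite("pics/f1.png",cv2.resize(b,(560,600),interpolation=cv2.INTER_CUBIC))
```

```text
t 7.38 tcp [ 0.6219 -0.1083  0.3297] press [-0.1238 -0.111   0.3297] F [ 0.4 -0.4  0.3] w 0.01
t -0.0004 -0.0039 0.0078  a -0.0023 -0.0008 -0.0028
t 0.0929 -0.0048 0.0027  a -0.0023 -0.0008 -0.0028
t 0.1929 -0.0057 0.0030  a -0.0023 -0.0008 -0.0028
t 0.2076 -0.0058 0.0084  a -0.0023 -0.0008 -0.0028
```

View pics/f1.png

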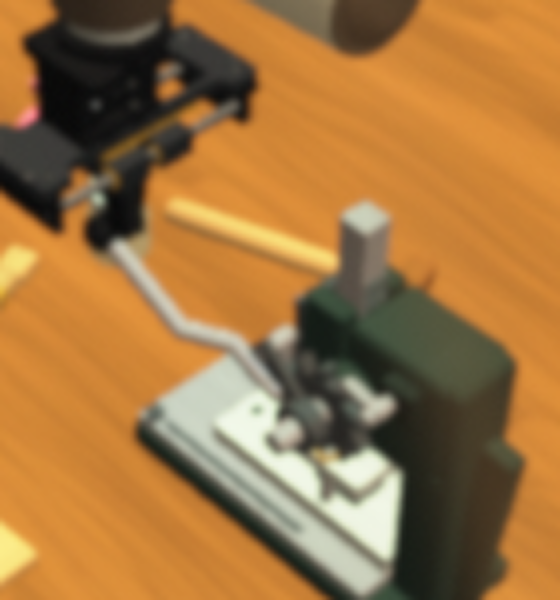

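The tip stands over the bar just inboard of the ball. I shift 8 mm inward and take stroke 1.

Request:
play_rows([
  {"fingers":1,"tx":0.01,"ty":-0.003,"tz":0.01,"ax":0,"ay":0,"az":0},
  {"fingers":1,"tx":0.06,"ty":-0.004,"tz":0.009,"ax":0,"ay":0,"az":0},
  {"fingers":1,"tx":0.11,"ty":-0.004,"tz":0.008,"ax":0,"ay":0,"az":0},
  {"fingers":1,"tx":0.16,"ty":-0.004,"tz":0.008,"ax":0,"ay":0,"az":0},
  {"fingers":1,"tx":0.203,"ty":-0.004,"tz":0.008,"ax":0,"ay":0,"az":0},
])

```text
time_s: 7.85
tcp_pos: [0.6285, -0.1034, 0.1832]
ee_rot: [[0.008, -0.999, -0.031], [-0.003, -0.031, 0.999], [-1.0, -0.008, -0.003]]
wrist_force: [-0.2, 2.4, 9.9]
gripper_width: 0.006
```

Request:
play_rows([
  {"fingers":1,"tx":0,"ty":0,"tz":0,"ax":0,"ay":0,"az":0},
  {"fingers":1,"tx":0,"ty":0,"tz":0,"ax":0,"ay":0,"az":0},
])

```text
time_s: 8.02
tcp_pos: [0.6254, -0.1046, 0.1808]
ee_rot: [[-0.004, -0.999, -0.031], [-0.005, -0.031, 0.999], [-1.0, 0.004, -0.005]]
wrist_force: [-2.7, -3.5, 3.5]
gripper_width: 0.004
```

Run:
```python
from h import *
from station import viewer
import cv2
rows([])
b=viewer.capture("scene")["image"][120:270,260:400,::-1]
cv2.imwrite("pics/g1.png",cv2.resize(b,(560,600),interpolation=cv2.INTER_CUBIC))
```

```text
t 8.02 tcp [ 0.6254 -0.1046  0.1808] press [-0.1203 -0.1147  0.1808] F [-2.7 -3.5  3.5] w 0.0
```

Request:
play_rows([
  {"fingers":1,"tx":-0.05,"ty":0,"tz":0,"ax":0,"ay":0,"az":0},
  {"fingers":1,"tx":-0.1,"ty":0,"tz":0,"ax":0,"ay":0,"az":0},
  {"fingers":1,"tx":-0.15,"ty":0,"tz":0,"ax":0,"ay":0,"az":0},
  {"fingers":1,"tx":-0.2,"ty":0,"tz":0,"ax":0,"ay":0,"az":0},
  {"fingers":1,"tx":-0.2,"ty":0,"tz":0,"ax":0,"ay":0,"az":0},
])

```text
time_s: 8.48
tcp_pos: [0.6292, -0.104, 0.3429]
ee_rot: [[0.02, -0.999, -0.031], [-0.005, -0.032, 0.999], [-1.0, -0.02, -0.006]]
wrist_force: [-0.0, 0.1, 2.4]
gripper_width: 0.006
```

Run:
```python
from h import *
from station import viewer
import cv2
rows([])
b=viewer.capture("scene")["image"][120:270,260:400,::-1]
cv2.imwrite("pics/g2.png",cv2.resize(b,(560,600),interpolation=cv2.INTER_CUBIC))
def m(f): 
    i=cv2.imread(f); return i
a,c=[cv2.imread(f"pics/{n}.png") for n in("f1","g2")]
# ram top displacement by template matching
t=a[195:260,330:400]; R=cv2.matchTemplate(c[150:400,300:430],t,cv2.TM_CCOEFF_NORMED);_,s,_,l=cv2.minMaxLoc(R);print("ram top shift px",l[0]-30,l[1]-45,s)
t=a[225:300,100:150]; R=cv2.matchTemplate(c[200:420,70:200],t,cv2.TM_CCOEFF_NORMED);_,s,_,l=cv2.minMaxLoc(R);print("bar",l[0]-30,l[1]-25,s)
S=viewer.capture("scene")
for d in(0,.0088,.0176,.041):print(d,((proj(S,W(q,(0,0,.334-d)))-proj(S,W(q,(0,0,.334))))*4).round(1))
```

```text
t 8.48 tcp [ 0.6292 -0.104   0.3429] press [-0.1199 -0.1185  0.3429] F [-0.   0.1  2.4] w 0.01
ram top shift px 0 7 0.9918058514595032
bar -2 -3 0.9562965035438538
0 [0. 0.]
0.0088 [-0.7  9.6]
0.0176 [-1.4 19.1]
0.041 [-3.2 44. ]
```

View pics/g2.png

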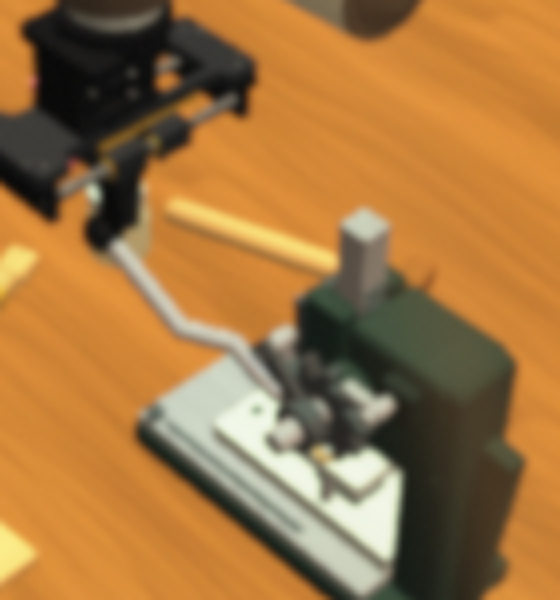

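Request:
play_rows([
  {"fingers":1,"tx":0,"ty":0,"tz":0,"ax":0,"ay":0,"az":0},
  {"fingers":1,"tx":0.05,"ty":0,"tz":0,"ax":0,"ay":0,"az":0},
  {"fingers":1,"tx":0.1,"ty":0,"tz":0,"ax":0,"ay":0,"az":0},
  {"fingers":1,"tx":0.15,"ty":0,"tz":0,"ax":0,"ay":0,"az":0},
  {"fingers":1,"tx":0.2,"ty":0,"tz":0,"ax":0,"ay":0,"az":0},
])

```text
time_s: 9.0
tcp_pos: [0.6278, -0.1037, 0.1821]
ee_rot: [[0.007, -0.999, -0.032], [-0.004, -0.032, 0.999], [-1.0, -0.006, -0.004]]
wrist_force: [1.1, 3.6, 10.0]
gripper_width: 0.005
```

Request:
play_rows([
  {"fingers":1,"tx":0,"ty":0,"tz":0,"ax":0,"ay":0,"az":0},
  {"fingers":1,"tx":0,"ty":0,"tz":0,"ax":0,"ay":0,"az":0},
])

```text
time_s: 9.17
tcp_pos: [0.6242, -0.1047, 0.179]
ee_rot: [[-0.008, -0.999, -0.031], [-0.005, -0.031, 0.999], [-1.0, 0.008, -0.005]]
wrist_force: [-1.2, -2.8, 3.5]
gripper_width: 0.005
```

Stroke 2 taken. Handle up, settle, and measure.

Request:
play_rows([
  {"fingers":1,"tx":-0.05,"ty":0,"tz":0,"ax":0,"ay":0,"az":0},
  {"fingers":1,"tx":-0.1,"ty":0,"tz":0,"ax":0,"ay":0,"az":0},
  {"fingers":1,"tx":-0.15,"ty":0,"tz":0,"ax":0,"ay":0,"az":0},
  {"fingers":1,"tx":-0.2,"ty":0,"tz":0,"ax":0,"ay":0,"az":0},
  {"fingers":1,"tx":-0.2,"ty":0,"tz":0,"ax":0,"ay":0,"az":0},
])

```text
time_s: 9.58
tcp_pos: [0.6285, -0.104, 0.3415]
ee_rot: [[0.016, -0.999, -0.032], [-0.005, -0.032, 0.999], [-1.0, -0.016, -0.006]]
wrist_force: [-0.2, -0.7, 1.2]
gripper_width: 0.005
```

Request:
play_rows([
  {"fingers":1,"tx":0,"ty":0,"tz":0,"ax":0,"ay":0,"az":0},
  {"fingers":1,"tx":0,"ty":0,"tz":0,"ax":0,"ay":0,"az":0},
])

```text
time_s: 9.75
tcp_pos: [0.6253, -0.1029, 0.3306]
ee_rot: [[-0.002, -1.0, -0.031], [-0.002, -0.031, 1.0], [-1.0, 0.002, -0.002]]
wrist_force: [0.4, -0.1, -1.0]
gripper_width: 0.005
```

```bash
cat > m.py <<'E'
from h import *
from station import viewer
import cv2
rows([])
b=viewer.capture("scene")["image"][120:270,260:400,::-1]
c=cv2.resize(b,(560,600),interpolation=cv2.INTER_CUBIC); cv2.imwrite("pics/m.png",c)
a=cv2.imread("pics/f1.png")
def m(t,reg,o):
    R=cv2.matchTemplate(c[reg[0]:reg[1],reg[2]:reg[3]],t,cv2.TM_CCOEFF_NORMED);_,s,_,l=cv2.minMaxLoc(R);return l[0]+reg[2]-o[1],l[1]+reg[0]-o[0],round(s,3)
print("ram",m(a[195:260,330:400],(150,400,300,430),(195,330)))
print("bar",m(a[240:340,110:220],(190,460,70,260),(240,110)))
print("upper shoe corner",m(a[455:505,330:395],(440,560,310,420),(455,330)))
E
python3 m.py
```

```text
t 9.75 tcp [ 0.6253 -0.1029  0.3306] press [-0.1186 -0.1146  0.3306] F [ 0.4 -0.1 -1. ] w 0.0
ram (-1, 16, 0.936)
bar (1, 1, 0.992)
upper shoe corner (0, 0, 0.993)
```

Request:
play_rows([
  {"fingers":1,"tx":0.05,"ty":0,"tz":0,"ax":0,"ay":0,"az":0},
  {"fingers":1,"tx":0.1,"ty":0,"tz":0,"ax":0,"ay":0,"az":0},
  {"fingers":1,"tx":0.15,"ty":0,"tz":0,"ax":0,"ay":0,"az":0},
  {"fingers":1,"tx":0.202,"ty":0,"tz":0,"ax":0,"ay":0,"az":0},
  {"fingers":1,"tx":0.202,"ty":0,"tz":0,"ax":0,"ay":0,"az":0},
])

```text
time_s: 10.22
tcp_pos: [0.624, -0.1044, 0.1739]
ee_rot: [[-0.008, -0.999, -0.031], [-0.005, -0.031, 0.999], [-1.0, 0.008, -0.005]]
wrist_force: [1.1, -4.9, 2.4]
gripper_width: 0.003
```

Request:
play_rows([
  {"fingers":1,"tx":0,"ty":0,"tz":0,"ax":0,"ay":0,"az":0},
  {"fingers":1,"tx":0,"ty":0,"tz":0,"ax":0,"ay":0,"az":0},
])

```text
time_s: 10.38
tcp_pos: [0.6247, -0.1046, 0.1784]
ee_rot: [[-0.005, -1.0, -0.031], [-0.005, -0.031, 1.0], [-1.0, 0.005, -0.004]]
wrist_force: [-1.4, -3.2, 2.1]
gripper_width: 0.003
```

Request:
play_rows([
  {"fingers":1,"tx":-0.05,"ty":0,"tz":0,"ax":0,"ay":0,"az":0},
  {"fingers":1,"tx":-0.1,"ty":0,"tz":0,"ax":0,"ay":0,"az":0},
  {"fingers":1,"tx":-0.15,"ty":0,"tz":0,"ax":0,"ay":0,"az":0},
  {"fingers":1,"tx":-0.202,"ty":0,"tz":0,"ax":0,"ay":0,"az":0},
  {"fingers":1,"tx":-0.202,"ty":0,"tz":0,"ax":0,"ay":0,"az":0},
])

```text
time_s: 10.8
tcp_pos: [0.6285, -0.1034, 0.3402]
ee_rot: [[0.015, -0.999, -0.032], [-0.004, -0.032, 0.999], [-1.0, -0.015, -0.005]]
wrist_force: [0.8, -0.1, 1.5]
gripper_width: 0.007
```

Request:
play_rows([
  {"fingers":1,"tx":0,"ty":0,"tz":0,"ax":0,"ay":0,"az":0},
  {"fingers":1,"tx":0,"ty":0,"tz":0,"ax":0,"ay":0,"az":0},
])

```text
time_s: 10.97
tcp_pos: [0.6252, -0.1025, 0.3296]
ee_rot: [[-0.003, -1.0, -0.031], [-0.001, -0.031, 1.0], [-1.0, 0.003, -0.001]]
wrist_force: [0.8, 0.4, -0.2]
gripper_width: 0.009
```

```bash
python3 m.py
```

```text
t 10.97 tcp [ 0.6252 -0.1025  0.3296] press [-0.1182 -0.1146  0.3296] F [ 0.8  0.4 -0.2] w 0.01
ram (-1, 26, 0.857)
bar (1, 1, 0.987)
upper shoe corner (-1, 2, 0.939)
```

Request:
play_rows([
  {"fingers":1,"tx":0.04,"ty":0,"tz":0,"ax":0,"ay":0,"az":0},
  {"fingers":1,"tx":0.06,"ty":0,"tz":0,"ax":0,"ay":0,"az":0},
  {"fingers":1,"tx":0.08,"ty":0,"tz":0,"ax":0,"ay":0,"az":0},
  {"fingers":1,"tx":0.1,"ty":0,"tz":0,"ax":0,"ay":0,"az":0},
  {"fingers":1,"tx":0.11,"ty":0,"tz":0,"ax":0,"ay":0,"az":0},
])

```text
time_s: 11.43
tcp_pos: [0.6253, -0.1051, 0.2466]
ee_rot: [[-0.004, -1.0, -0.031], [-0.007, -0.031, 0.999], [-1.0, 0.004, -0.007]]
wrist_force: [-0.0, -5.2, 7.8]
gripper_width: 0.001
```

Request:
play_rows([
  {"fingers":1,"tx":0.015,"ty":0,"tz":0,"ax":0,"ay":0,"az":0},
  {"fingers":1,"tx":0.03,"ty":0,"tz":0,"ax":0,"ay":0,"az":0},
])

```text
time_s: 11.6
tcp_pos: [0.6254, -0.1054, 0.2259]
ee_rot: [[-0.002, -1.0, -0.031], [-0.007, -0.031, 0.999], [-1.0, 0.002, -0.007]]
wrist_force: [-1.6, -3.0, 9.4]
gripper_width: 0.005
```

Request:
play_rows([
  {"fingers":1,"tx":0.015,"ty":0,"tz":0,"ax":0,"ay":0,"az":0},
  {"fingers":1,"tx":0.03,"ty":0,"tz":0,"ax":0,"ay":0,"az":0},
])

```text
time_s: 11.77
tcp_pos: [0.6255, -0.1036, 0.2029]
ee_rot: [[-0.001, -1.0, -0.031], [-0.003, -0.031, 1.0], [-1.0, 0.002, -0.003]]
wrist_force: [-1.9, 4.1, 10.0]
gripper_width: 0.003
```

Request:
play_rows([
  {"fingers":1,"tx":0.015,"ty":0,"tz":0,"ax":0,"ay":0,"az":0},
  {"fingers":1,"tx":0.033,"ty":0,"tz":0,"ax":0,"ay":0,"az":0},
  {"fingers":1,"tx":0.033,"ty":0,"tz":0,"ax":0,"ay":0,"az":0},
])

```text
time_s: 12.02
tcp_pos: [0.6256, -0.1035, 0.1762]
ee_rot: [[-0.002, -0.999, -0.032], [-0.004, -0.032, 0.999], [-1.0, 0.003, -0.004]]
wrist_force: [2.0, -1.4, 6.1]
gripper_width: 0.007
```

Request:
play_rows([
  {"fingers":1,"tx":-0.05,"ty":0,"tz":0,"ax":0,"ay":0,"az":0},
  {"fingers":1,"tx":-0.1,"ty":0,"tz":0,"ax":0,"ay":0,"az":0},
  {"fingers":1,"tx":-0.15,"ty":0,"tz":0,"ax":0,"ay":0,"az":0},
  {"fingers":1,"tx":-0.203,"ty":0,"tz":0,"ax":0,"ay":0,"az":0},
  {"fingers":1,"tx":-0.203,"ty":0,"tz":0,"ax":0,"ay":0,"az":0},
])

```text
time_s: 12.43
tcp_pos: [0.6282, -0.104, 0.3384]
ee_rot: [[0.012, -0.999, -0.032], [-0.005, -0.032, 0.999], [-1.0, -0.011, -0.006]]
wrist_force: [0.2, -0.1, 2.2]
gripper_width: 0.004
```

Request:
play_rows([
  {"fingers":1,"tx":0,"ty":0,"tz":0,"ax":0,"ay":0,"az":0},
  {"fingers":1,"tx":0,"ty":0,"tz":0,"ax":0,"ay":0,"az":0},
])

```text
time_s: 12.6
tcp_pos: [0.6249, -0.1029, 0.3281]
ee_rot: [[-0.006, -1.0, -0.031], [-0.002, -0.031, 1.0], [-1.0, 0.006, -0.002]]
wrist_force: [-0.1, 0.5, -0.9]
gripper_width: 0.003
```

```bash
python3 m.py
```

```text
t 12.6 tcp [ 0.6249 -0.1029  0.3281] press [-0.1186 -0.1143  0.3281] F [-0.1  0.5 -0.9] w 0.0
ram (-3, 35, 0.785)
bar (2, 2, 0.978)
upper shoe corner (1, 8, 0.85)
```

Stroke 5, stepped in small moves to watch for the hard stop.

Request:
play_rows([
  {"fingers":1,"tx":0.03,"ty":0,"tz":0,"ax":0,"ay":0,"az":0},
  {"fingers":1,"tx":0.045,"ty":0,"tz":0,"ax":0,"ay":0,"az":0},
  {"fingers":1,"tx":0.06,"ty":0,"tz":0,"ax":0,"ay":0,"az":0},
])

```text
time_s: 12.9
tcp_pos: [0.625, -0.1038, 0.2826]
ee_rot: [[-0.006, -0.999, -0.031], [-0.004, -0.031, 1.0], [-1.0, 0.006, -0.004]]
wrist_force: [0.8, -1.0, 3.0]
gripper_width: 0.006
```

Request:
play_rows([
  {"fingers":1,"tx":0.01,"ty":0,"tz":0,"ax":0,"ay":0,"az":0},
  {"fingers":1,"tx":0.02,"ty":0,"tz":0,"ax":0,"ay":0,"az":0},
])

```text
time_s: 13.07
tcp_pos: [0.6253, -0.1049, 0.2698]
ee_rot: [[-0.004, -1.0, -0.031], [-0.007, -0.031, 0.999], [-1.0, 0.004, -0.007]]
wrist_force: [-1.6, -4.8, 7.9]
gripper_width: 0.008
```

Request:
play_rows([
  {"fingers":1,"tx":0.01,"ty":0,"tz":0,"ax":0,"ay":0,"az":0},
  {"fingers":1,"tx":0.02,"ty":0,"tz":0,"ax":0,"ay":0,"az":0},
])

```text
time_s: 13.23
tcp_pos: [0.6258, -0.1054, 0.2559]
ee_rot: [[-0.001, -1.0, -0.031], [-0.007, -0.031, 0.999], [-1.0, 0.002, -0.007]]
wrist_force: [-0.0, -3.9, 8.2]
gripper_width: 0.005
```

Request:
play_rows([
  {"fingers":1,"tx":0.01,"ty":0,"tz":0,"ax":0,"ay":0,"az":0},
  {"fingers":1,"tx":0.02,"ty":0,"tz":0,"ax":0,"ay":0,"az":0},
])

```text
time_s: 13.4
tcp_pos: [0.6259, -0.1057, 0.2411]
ee_rot: [[-0.001, -1.0, -0.031], [-0.008, -0.031, 0.999], [-1.0, 0.001, -0.008]]
wrist_force: [-0.3, -7.0, 8.7]
gripper_width: 0.003
```

Request:
play_rows([
  {"fingers":1,"tx":0.008,"ty":0,"tz":0,"ax":0,"ay":0,"az":0},
  {"fingers":1,"tx":0.015,"ty":0,"tz":0,"ax":0,"ay":0,"az":0},
])

```text
time_s: 13.57
tcp_pos: [0.626, -0.1057, 0.2296]
ee_rot: [[-0.001, -1.0, -0.031], [-0.007, -0.031, 0.999], [-1.0, 0.001, -0.007]]
wrist_force: [1.1, -4.9, 7.3]
gripper_width: 0.006
```

Request:
play_rows([
  {"fingers":1,"tx":0.008,"ty":0,"tz":0,"ax":0,"ay":0,"az":0},
  {"fingers":1,"tx":0.015,"ty":0,"tz":0,"ax":0,"ay":0,"az":0},
])

```text
time_s: 13.73
tcp_pos: [0.626, -0.1052, 0.2187]
ee_rot: [[-0.001, -1.0, -0.031], [-0.006, -0.031, 0.999], [-1.0, 0.001, -0.006]]
wrist_force: [-1.6, -2.0, 10.7]
gripper_width: 0.005
```

Request:
play_rows([
  {"fingers":1,"tx":0.008,"ty":0,"tz":0,"ax":0,"ay":0,"az":0},
  {"fingers":1,"tx":0.015,"ty":0,"tz":0,"ax":0,"ay":0,"az":0},
])

```text
time_s: 13.9
tcp_pos: [0.6261, -0.1043, 0.209]
ee_rot: [[0.0, -0.999, -0.032], [-0.005, -0.032, 0.999], [-1.0, -0.0, -0.005]]
wrist_force: [-4.4, 3.6, 18.5]
gripper_width: 0.004
```

Request:
play_rows([
  {"fingers":1,"tx":0.008,"ty":0,"tz":0,"ax":0,"ay":0,"az":0},
  {"fingers":1,"tx":0.015,"ty":0,"tz":0,"ax":0,"ay":0,"az":0},
])

```text
time_s: 14.07
tcp_pos: [0.6261, -0.103, 0.1997]
ee_rot: [[0.002, -0.999, -0.033], [-0.004, -0.033, 0.999], [-1.0, -0.001, -0.004]]
wrist_force: [-8.4, 9.5, 26.9]
gripper_width: 0.006
```

```bash
python3 m.py
```

```text
t 14.07 tcp [ 0.6261 -0.103   0.1997] press [-0.1187 -0.1155  0.1997] F [-8.4  9.5 26.9] w 0.01
ram (-4, 43, 0.744)
bar (-5, 87, 0.191)
upper shoe corner (0, 13, 0.752)
```

View pics/m.png

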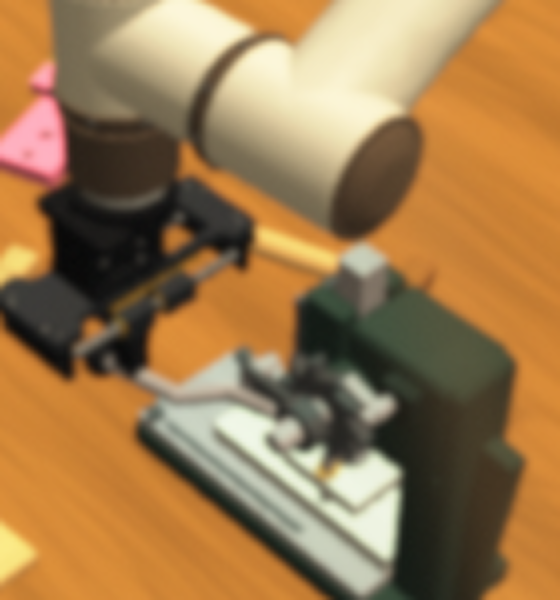

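Run:
```python
from h import *
from station import viewer
import cv2
T=viewer.capture("top");S=viewer.capture("scene")
for z in(.35,.4,.45,.5): 
    X=unproj(S,(355,164.5),z);print("disc at z",z,np.round(X[:2],3),np.round(P(q,X)[:2],3))
c=lambda X:((proj(S,X)-[260,120])*4).round(0)
for n,z in(("closed",.094),("open6",.100),("open13",.107)):
    print(n,[c(W(q,(a,b,zz))).tolist() for a,b,zz in((.04,-.036,z),(-.04,-.036,z),(.04,-.036,z-.016))])
print("lower shoe top back R",c(W(q,(.075,-.036,.06))), "ram top",[ (d,c(W(q,(0,0,.342-d))).tolist()) for d in(.0,.008,.041,.046)])
a=cv2.imread("pics/g2.png")[420:580,300:430];b=cv2.imread("pics/m.png")[420:580,300:430]
im=cv2.resize(np.hstack([a,b]),None,fx=3,fy=3)
cv2.imwrite("pics/n.png",im)
```

```text
disc at z 0.35 [0.482 0.003] [-0.007  0.025]
disc at z 0.4 [0.526 0.044] [ 0.032 -0.022]
disc at z 0.45 [0.571 0.085] [ 0.071 -0.068]
disc at z 0.5 [0.616 0.126] [ 0.11  -0.114]
closed [[350.0, 502.0], [276.0, 445.0], [349.0, 516.0]]
open6 [[350.0, 497.0], [276.0, 440.0], [349.0, 510.0]]
open13 [[351.0, 491.0], [276.0, 434.0], [349.0, 504.0]]
lower shoe top back R [381. 556.] ram top [(0.0, [362.0, 207.0]), (0.008, [361.0, 216.0]), (0.041, [359.0, 252.0]), (0.046, [358.0, 257.0])]
```

View pics/n.png

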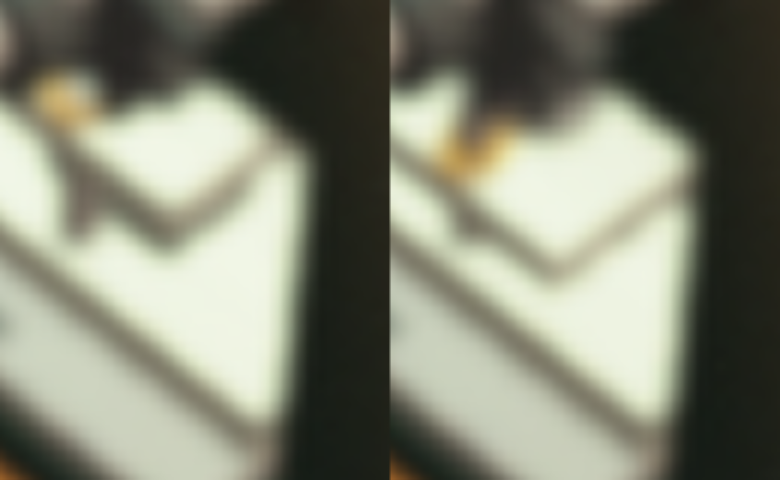

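Request:
play_rows([
  {"fingers":1,"tx":0.004,"ty":0,"tz":0,"ax":0,"ay":0,"az":0},
  {"fingers":1,"tx":0.004,"ty":0,"tz":0,"ax":0,"ay":0,"az":0},
  {"fingers":1,"tx":0.004,"ty":0,"tz":0,"ax":0,"ay":0,"az":0},
])

```text
time_s: 14.47
tcp_pos: [0.6263, -0.1029, 0.1979]
ee_rot: [[0.003, -0.999, -0.034], [-0.004, -0.034, 0.999], [-1.0, -0.003, -0.004]]
wrist_force: [-6.6, 6.3, 24.2]
gripper_width: 0.008
```

```bash
cp pics/m.png pics/m0.png; python3 m.py
python3 - <<'E'
import cv2,numpy as np
a,b=[cv2.cvtColor(cv2.imread(f"pics/{n}.png"),cv2.COLOR_BGR2GRAY).astype(np.float32) for n in("m0","m")]
for n,s in(("shoe",np.s_[480:525,330:385]),("ramtop",np.s_[235:300,335:392]),("lower",np.s_[530:575,360:400])): print(n,cv2.phaseCorrelate(a[s],b[s]))
E
```

```text
t 14.47 tcp [ 0.6263 -0.1029  0.1979] press [-0.1187 -0.1157  0.1979] F [-6.6  6.3 24.2] w 0.01
ram (-4, 44, 0.73)
bar (40, 35, 0.188)
upper shoe corner (0, 13, 0.757)
shoe ((-0.03131765340057058, 0.5149368781697987), 0.9888202476501465)
ramtop ((0.0020316108890696682, 0.0045846811544763), 0.976858878908334)
lower ((0.07383142969636936, 0.4800414911468671), 1.019066095881992)
```

The ram and upper shoe don't move any further under 24–27 N, so the die set is closed. I'll let the handle up and retreat.

Request:
play_rows([
  {"fingers":1,"tx":-0.04,"ty":0,"tz":0,"ax":0,"ay":0,"az":0},
  {"fingers":1,"tx":-0.08,"ty":0,"tz":0,"ax":0,"ay":0,"az":0},
  {"fingers":1,"tx":-0.12,"ty":0,"tz":0,"ax":0,"ay":0,"az":0},
  {"fingers":1,"tx":-0.17,"ty":0,"tz":0,"ax":0,"ay":0,"az":0},
  {"fingers":1,"tx":-0.22,"ty":0,"tz":0,"ax":0,"ay":0,"az":0},
])

```text
time_s: 14.93
tcp_pos: [0.6248, -0.1029, 0.356]
ee_rot: [[-0.007, -0.999, -0.031], [-0.003, -0.031, 1.0], [-1.0, 0.008, -0.002]]
wrist_force: [1.6, 0.3, 0.3]
gripper_width: 0.003
```

Request:
play_rows([
  {"fingers":1,"tx":-0.05,"ty":0,"tz":0,"ax":0,"ay":0,"az":0},
  {"fingers":1,"tx":-0.08,"ty":0,"tz":-0.05,"ax":0,"ay":0,"az":0},
  {"fingers":1,"tx":-0.1,"ty":0,"tz":-0.1,"ax":0,"ay":0,"az":0},
  {"fingers":1,"tx":-0.1,"ty":0,"tz":-0.13,"ax":0,"ay":0,"az":0},
  {"fingers":1,"tx":-0.1,"ty":0,"tz":-0.13,"ax":0,"ay":0,"az":0},
])

```text
time_s: 15.35
tcp_pos: [0.6289, -0.204, 0.4307]
ee_rot: [[-0.004, -1.0, -0.026], [-0.003, -0.026, 1.0], [-1.0, 0.004, -0.003]]
wrist_force: [0.0, 1.5, -1.2]
gripper_width: 0.006
```

Request:
play_rows([
  {"fingers":1,"tx":0,"ty":0,"tz":0,"ax":0,"ay":0,"az":0},
  {"fingers":1,"tx":0,"ty":0,"tz":0,"ax":0,"ay":0,"az":0},
  {"fingers":1,"tx":0,"ty":0,"tz":0,"ax":0,"ay":0,"az":0},
  {"fingers":1,"tx":0,"ty":0,"tz":0,"ax":0,"ay":0,"az":0},
])

```text
time_s: 15.68
tcp_pos: [0.6291, -0.1992, 0.4316]
ee_rot: [[-0.003, -0.999, -0.033], [-0.003, -0.033, 0.999], [-1.0, 0.004, -0.003]]
wrist_force: [0.2, -0.5, 0.1]
gripper_width: 0.005
```

```bash
python3 m.py
python3 - <<'E'
import cv2,numpy as np
from station import viewer,spotter
a,b=[cv2.cvtColor(cv2.imread(f"pics/{n}.png"),cv2.COLOR_BGR2GRAY).astype(np.float32) for n in("m0","m")]
for n,s in(("shoe",np.s_[480:525,330:385]),("ramtop",np.s_[235:300,335:392]),("lower",np.s_[530:575,360:400])): print(n,cv2.phaseCorrelate(a[s],b[s]))
p=viewer.capture("scene")
for k in("handle_ball","jar","doming_block","weight","dish"):print(k,[(np.round(d["uv"]),round(d["score"],2)) for d in spotter.find_in(k,p)][:2])
E
```

```text
t 15.68 tcp [ 0.6291 -0.1992  0.4316] press [-0.2149 -0.1146  0.4316] F [ 0.2 -0.5  0.1] w 0.01
ram (-4, 40, 0.765)
bar (0, 0, 0.998)
upper shoe corner (1, 12, 0.765)
shoe ((-0.04407818099294403, 0.41083451786154157), 0.9588560502617447)
ramtop ((0.054737522006334416, -0.05755949307584274), 0.9476993170049456)
lower ((0.06703028319037685, 0.4073274776469411), 1.0307366945346197)
handle_ball [(array([318., 204.]), 0.91), (array([452., 302.]), 0.7)]
jar [(array([292., 170.]), 0.81), (array([338., 222.]), 0.21)]
doming_block [(array([233., 215.]), 0.55)]
weight [(array([388., 355.]), 0.47), (array([451., 304.]), 0.27)]
dish [(array([452., 303.]), 0.81), (array([260., 197.]), 0.19)]
```

One more confirming stroke, to see whether it stops at the same place.

Run:
```python
from h import *
rows([(W(q,(-.118,-.114,.43)),Rt(0)),(W(q,(-.118,-.114,.33)),Rt(0)),(W(q,(-.118,-.114,.24)),Rt(0))])
```

```text
t 16.03 tcp [ 0.629  -0.2     0.4323] press [-0.2158 -0.1145  0.4323] F [ 0.1 -0.4  0.5] w 0.01
t 0.0027 0.0018 0.1304  a -0.0027 -0.0010 -0.0007
t 0.1361 0.0015 0.1308  a -0.0027 -0.0010 -0.0007
t 0.2561 0.0012 0.1312  a -0.0027 -0.0010 -0.0007
```

Request:
play_rows([
  {"fingers":1,"tx":0.003,"ty":0.002,"tz":0.06,"ax":0,"ay":0,"az":0},
  {"fingers":1,"tx":0.003,"ty":0.002,"tz":0.1,"ax":0,"ay":0,"az":0},
  {"fingers":1,"tx":0.02,"ty":0.002,"tz":0.13,"ax":0,"ay":0,"az":0},
  {"fingers":1,"tx":0.07,"ty":0.002,"tz":0.13,"ax":0,"ay":0,"az":0},
  {"fingers":1,"tx":0.12,"ty":0.002,"tz":0.13,"ax":0,"ay":0,"az":0},
])

```text
time_s: 16.45
tcp_pos: [0.6249, -0.1015, 0.3433]
ee_rot: [[0.004, -0.999, -0.034], [-0.003, -0.034, 0.999], [-1.0, -0.004, -0.003]]
wrist_force: [0.7, -0.6, -1.4]
gripper_width: -0.0
```

Request:
play_rows([
  {"fingers":1,"tx":0.04,"ty":0,"tz":0,"ax":0,"ay":0,"az":0},
  {"fingers":1,"tx":0.08,"ty":0,"tz":0,"ax":0,"ay":0,"az":0},
  {"fingers":1,"tx":0.11,"ty":0,"tz":0,"ax":0,"ay":0,"az":0},
  {"fingers":1,"tx":0.135,"ty":0,"tz":0,"ax":0,"ay":0,"az":0},
  {"fingers":1,"tx":0.135,"ty":0,"tz":0,"ax":0,"ay":0,"az":0},
])

```text
time_s: 16.87
tcp_pos: [0.6224, -0.1037, 0.2371]
ee_rot: [[-0.008, -0.999, -0.03], [-0.003, -0.03, 1.0], [-1.0, 0.009, -0.003]]
wrist_force: [-1.5, -0.7, 2.0]
gripper_width: 0.006
```

Request:
play_rows([
  {"fingers":1,"tx":0.015,"ty":0,"tz":0,"ax":0,"ay":0,"az":0},
  {"fingers":1,"tx":0.015,"ty":0,"tz":0,"ax":0,"ay":0,"az":0},
])

```text
time_s: 17.03
tcp_pos: [0.6245, -0.1039, 0.2302]
ee_rot: [[-0.001, -1.0, -0.031], [-0.004, -0.031, 1.0], [-1.0, 0.001, -0.004]]
wrist_force: [-0.5, -0.3, 4.8]
gripper_width: 0.005
```

Request:
play_rows([
  {"fingers":1,"tx":0.012,"ty":0,"tz":0,"ax":0,"ay":0,"az":0},
  {"fingers":1,"tx":0.012,"ty":0,"tz":0,"ax":0,"ay":0,"az":0},
])

```text
time_s: 17.2
tcp_pos: [0.6249, -0.1037, 0.2226]
ee_rot: [[0.001, -1.0, -0.032], [-0.004, -0.032, 0.999], [-1.0, -0.001, -0.004]]
wrist_force: [-1.0, 0.1, 6.8]
gripper_width: 0.005
```

Request:
play_rows([
  {"fingers":1,"tx":0.012,"ty":0,"tz":0,"ax":0,"ay":0,"az":0},
  {"fingers":1,"tx":0.012,"ty":0,"tz":0,"ax":0,"ay":0,"az":0},
])

```text
time_s: 17.37
tcp_pos: [0.6252, -0.1031, 0.215]
ee_rot: [[0.003, -0.999, -0.032], [-0.003, -0.032, 0.999], [-1.0, -0.003, -0.003]]
wrist_force: [-3.3, 2.0, 11.0]
gripper_width: 0.008
```

Request:
play_rows([
  {"fingers":1,"tx":0.012,"ty":0,"tz":0,"ax":0,"ay":0,"az":0},
  {"fingers":1,"tx":0.012,"ty":0,"tz":0,"ax":0,"ay":0,"az":0},
])

```text
time_s: 17.53
tcp_pos: [0.6258, -0.1029, 0.2078]
ee_rot: [[0.005, -0.999, -0.033], [-0.003, -0.033, 0.999], [-1.0, -0.005, -0.003]]
wrist_force: [-4.5, 3.4, 16.4]
gripper_width: 0.003
```

Request:
play_rows([
  {"fingers":1,"tx":0.006,"ty":0,"tz":0,"ax":0,"ay":0,"az":0},
  {"fingers":1,"tx":0.006,"ty":0,"tz":0,"ax":0,"ay":0,"az":0},
])

```text
time_s: 17.7
tcp_pos: [0.6259, -0.1028, 0.2049]
ee_rot: [[0.006, -0.999, -0.033], [-0.003, -0.033, 0.999], [-1.0, -0.006, -0.004]]
wrist_force: [-5.6, 4.7, 19.9]
gripper_width: 0.007
```

```bash
python3 m.py
```

```text
t 17.7 tcp [ 0.6259 -0.1028  0.2049] press [-0.1185 -0.1153  0.2049] F [-5.6  4.7 19.9] w 0.01
ram (-4, 42, 0.758)
bar (3, 90, 0.206)
upper shoe corner (0, 13, 0.762)
```

The same stop comes at the same handle position and the shoe has not moved, so the die set is closed. Release and retreat.

Request:
play_rows([
  {"fingers":1,"tx":-0.04,"ty":0,"tz":0,"ax":0,"ay":0,"az":0},
  {"fingers":1,"tx":-0.08,"ty":0,"tz":0,"ax":0,"ay":0,"az":0},
  {"fingers":1,"tx":-0.12,"ty":0,"tz":0,"ax":0,"ay":0,"az":0},
  {"fingers":1,"tx":-0.17,"ty":0,"tz":0,"ax":0,"ay":0,"az":0},
  {"fingers":1,"tx":-0.21,"ty":0,"tz":0,"ax":0,"ay":0,"az":0},
])

```text
time_s: 18.17
tcp_pos: [0.6245, -0.1031, 0.3596]
ee_rot: [[0.002, -1.0, -0.031], [-0.003, -0.031, 1.0], [-1.0, -0.002, -0.003]]
wrist_force: [0.6, -0.0, -0.6]
gripper_width: 0.003
```

Request:
play_rows([
  {"fingers":1,"tx":-0.05,"ty":0,"tz":0,"ax":0,"ay":0,"az":0},
  {"fingers":1,"tx":-0.08,"ty":0,"tz":-0.05,"ax":0,"ay":0,"az":0},
  {"fingers":1,"tx":-0.1,"ty":0,"tz":-0.1,"ax":0,"ay":0,"az":0},
  {"fingers":1,"tx":-0.1,"ty":0,"tz":-0.13,"ax":0,"ay":0,"az":0},
  {"fingers":1,"tx":-0.1,"ty":0,"tz":-0.13,"ax":0,"ay":0,"az":0},
])

```text
time_s: 18.58
tcp_pos: [0.6275, -0.204, 0.4327]
ee_rot: [[0.001, -1.0, -0.027], [-0.004, -0.027, 1.0], [-1.0, -0.001, -0.004]]
wrist_force: [-0.1, 1.0, -0.1]
gripper_width: 0.005
```

Request:
play_rows([
  {"fingers":1,"tx":0,"ty":0,"tz":0,"ax":0,"ay":0,"az":0},
  {"fingers":1,"tx":0,"ty":0,"tz":0,"ax":0,"ay":0,"az":0},
  {"fingers":1,"tx":0,"ty":0,"tz":0,"ax":0,"ay":0,"az":0},
  {"fingers":1,"tx":0,"ty":0,"tz":0,"ax":0,"ay":0,"az":0},
])

```text
time_s: 18.92
tcp_pos: [0.6276, -0.1992, 0.4307]
ee_rot: [[-0.002, -0.999, -0.033], [-0.003, -0.033, 0.999], [-1.0, 0.003, -0.003]]
wrist_force: [0.6, 0.6, -0.5]
gripper_width: 0.007
```

```bash
python3 m.py && python3 -c "
from station import job
print(job.finish_job())"
```

```text
t 18.92 tcp [ 0.6276 -0.1992  0.4307] press [-0.2149 -0.1131  0.4307] F [ 0.6  0.6 -0.5] w 0.01
ram (-4, 40, 0.766)
bar (0, 0, 0.998)
upper shoe corner (0, 12, 0.765)
the job is handed in; nothing more can be done
None
```

I pushed the die set back to the column and closed it with the ratchet handle: four full strokes, a fifth that stopped hard at about 25 N, and a confirming stroke. The job is handed in at about 19 s, and no verdict was reported.

**Push:** The push stopped firmly at the column (18 N), with the shoe front at press x = −0.119 m, which puts the pad under the ram along the bed. The first push started too high, at the shoe's top edge. I backed off, lowered the fingers and pushed again.

**Closing:** The confirming stroke met the same stop at the same handle position, and the upper shoe did not move any further. By pixel measurement it is within about 1.5 mm of its calculated closed height. The stop felt springy rather than hard.

**Last checks before handing in:**
- **Handle:** It is up; its bar matches the earlier handle-up picture exactly.
- **Arm:** It is clear of everything. I saw no contact with the ram or ratchet wheel.
- **Other things on the bench:** The arm stayed clear of them. I re-detected the jar, dish, doming block and weight after the fifth stroke. I did not re-measure the others.

**What disagreed or stayed uncertain:**
- **Side-to-side centring:** The die set looks 1 to 3 mm off the press's middle line, toward the robot. I did not correct this.
- **Ram:** It may have eased up by up to about 4 mm when the handle was released. One image measure showed that and another showed no movement. The die stayed closed.

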